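# Reseat the vial that keeps the photometer lid ajar

## Task

The black light-shield lid of the bench photometer stands ajar because the red-capped sample vial in its well is not fully down. With light pushes of the fingertips only, pinching and lifting out nothing, flip the lid back over its hinge until it rests open by itself and let go of it; with the lid still resting open press the vial straight down by its cap until it is fully home, and then push the lid back over so that it falls fully shut. Leave the beaker, the bottle and the jar beside the instrument where they stand.

Things in the scene. Friction and masses are not known exactly. Their poses are not given: they have to be found in the camera images.
- photometer: fixed bench photometer, light grey case 165 x 130 mm; sloping key panel at its front, rear block under the lid. Origin: centre of its underside, on the bench; -x is its front, +y its left flank, +z up. Dark grey deck of the rear block at z = 96 mm, x = 0 to 78 mm; panel falls from z = 84 mm at x = -5 mm to 38 mm at its front edge, x = -80 mm; rear face at x = 82 mm.
- hinge (a point): middle of the lid's hinge axis, fixed, at (75.5, 0, 97) mm in the photometer's frame, axes as the photometer's: -x to its front, y along the hinge, z up. The vial's axis is 36 mm in front of it. The shut lid (black box cap, open below, 70 mm wide) reaches 74 mm forward of it and 28 mm above it; a thumb lip (36 mm wide, 4 mm thick) juts from its front wall, see lip.
- lid (a joint): lid angle, rad: 0 shut, grows as it opens up and back to a stop at 1.8. Smooth plastic, 0.11 kg, nearly free hinge: below about 1.15 it falls shut, above that it falls back and rests at 1.8. At the start it lies on the vial, ajar 0.2 to 0.45; 2 to 3 N under the lip opens it. At 1.8 its top faces back: upper edge 44 mm behind, 64 mm above the hinge axis; push there from behind to shut it.
- lip (a point): middle of the tip of the lid's thumb lip; swings with the lid. With the lid shut it is 92 mm in front of and 14 mm above the hinge axis (lip underside 12 mm above), at the open stop 35 mm behind and 86 mm above. Push it up and back from below with a fingertip tilted forward; a level push on its tip acts with a short lever arm and may stick.
- vial (a joint): how far the vial is pushed down, m: fully home is 0.020 (a hard stop); it starts between 0 and 0.006. A rubber collar holds it where it is left, at any depth; it slides down under about 5 N. It can only slide straight up or down; negative values mean that it is being pulled out.
- cap_top (a point): centre of the flat top of the vial's red cap, 20 mm in diameter, the vial upright. Fully home it is 18 mm above the hinge axis (115 mm above the bench); at the start it is 32 to 38 mm above the hinge axis.
- beaker: glass beaker with some beige content, 45 mm across, 58 mm high, standing on the bench to the left of the photometer, loose. Origin: centre of its underside.
- bottle: small clear bottle with a red screw cap, 34 mm across, 69 mm high, standing on the bench to the right of the photometer, loose. Origin: centre of its underside.
- jar: white jar with a blue lid, 45 mm across, 36 mm high, standing on the bench to the right of the photometer, loose. Origin: centre of its underside.
Not all that is in view belongs to the job. There is more than one size of the photometer; the job needs the larger.

How it is judged:
On the way, in this order (a step that is already met when the one before it is completed fails the run):
1. the lid rests open by itself, leaning back (over 1.6 rad), with no finger on the instrument (value of joint lid above 1.6 rad and contact force between the fingers and photometer below 0.2 N), for 0.3 s.
2. the vial is fully home (within 1.5 mm) while the lid still rests open (value of joint vial above 0.0185 m and value of joint lid above 1.6 rad), for 0.1 s.
3. the lid is shut (value of joint lid below 0.05 rad), for 0.2 s.
At the end, for the whole second after the job is handed in: The lid is shut (within 0.05 rad), the vial is fully home (within 1.5 mm), and beaker, bottle and jar stand within 20 mm of where they stood (value of joint lid below 0.05 rad and value of joint vial above 0.0185 m and distance of each of beaker, bottle, jar from where it was at the start of the episode below 0.02 m); the robot touches nothing.
It fails at once if the vial is pulled up out of its well (value of joint vial below -0.004 m).
It fails at once if the instrument, its lid or the vial is squeezed or forced (over 45 N) (contact force between the fingers and photometer above 45 N).
It fails at once if the beaker, the bottle or the jar is pushed away, knocked over or lifted (distance of any of beaker, bottle, jar from where it was at the start of the episode above 0.02 m or angle between any of beaker, bottle, jar's own z axis and vertical above 0.5 rad).
It also fails if it takes over 48 s, if anything falls off the work surface, if the arm or the gripper's body presses on something with over 40 N, if the wrist force passes 120 N, or if a joint passes its speed limit or range.

## Robot

A 6-joint arm with a two-finger parallel gripper is mounted at the origin on a cart in front of the work surface, level with it; the furniture and walls round the work are solid. World frame = base frame: x ahead of the robot, y to its left, z up, the work surface at z = 0. Lengths are in m, angles in rad, forces in N, time in s.
With the tool pointing down it reaches from about 0.35 to 0.775 m from the base axis. Payload 5.5 kg.
Tool frame: the origin (TCP) lies at the very end of the fingers, on their centre line; the grasp point (between the pads) lies 19 mm behind it; x points along the fingers, y is the direction in which the jaws open and shut, and the axes are right-handed (so a half turn about x gives the same grasp; the last joint's range is limited). The gripper opens to 85 mm and grips with 20 to 120 N. Pads are 22 mm wide; open, the fingers measure 114 mm over their backs; the gripper's body (76 mm by 85 mm) begins 54 mm behind the grasp point. The pads swing forward as they close: fully open they stand 13 mm farther back than shut.
Start: joints at [-1.418, 0.313, 0.046, 1.304, 0, 1.431], TCP at [0.166, -0.551, 0.231] pointing down, gripper open.
Joint ranges: [-2.76, 2.76], [-0.86, 1.69], [-1.03, 1.26], [-2.2, 2.34], [-1.47, 1.5], [-3.14, 3.14]. Speed limits (rad/s): [2.57, 2.57, 3.14, 3.14, 3.14, 3.14].

## Interface

Orientations are given as a unit quaternion [w, x, y, z].
In Python, from workcell import env gives the robot as it stands.
- The arm moves only by the tool servo_tool, never from a script. Its argument "increments" is a list of rows, each an object with "offset": the shift along the tool's x, y, z in cm, a list of three; "yaw": the turn about the tool's x in degrees. In form: [{"offset": [x, y, z], "yaw": yaw}, ...]. A call has exactly 8 rows; each row is the pose to reach, as a shift and turn from the pose commanded when the call began, along the tool's axes at that moment; what a row does not reach only later rows make up. A row lasts 1/10 s, in which the tool goes at most 50 mm and 8.59 degrees, less where a joint would pass 70% of its speed; a pose out of reach is approached as far as the arm can. A call with a gripper value outside its range is refused whole. "claw" is the opening, from 0 (shut) to 1 (fully open), set as the call begins (left out, the last holds). The fingers move at their own pace and stop on an object; "force" is the grip in N (left out, the last holds). Time passes only in rows, so rows that repeat a pose let the fingers close, or fill a call up. It gives the time, the measured TCP pose, the force and the opening at its end, in the units of the state.
- env.get_state(): the state, without advancing time (a new reading comes with each control period).
- env.read_camera(name): name is "side" or "top"; returns (picture, depth): 400x640x3 uint8, red, green, blue; 400x640 float32, m along the optical axis (not along the pixel's ray), 0 where there is no reading.
- env.camera_model(name): a dict with "vertical_fov" (degrees; the focal length in pixels is half the picture's height over the tangent of half this angle, whatever the lens; pixels are square), "cx", "cy" (the principal point, pixels), "world_from_camera" (4x4, takes a point from camera to world coordinates). Camera axes: x right, y up, looking along -z (the intrinsics and any distortion apply to the point x, -y, -z); pixel columns grow to the right and rows downward; lengths in m; the calibration is good to about 2 mm. A picture is of the moment at which its call begins. camera_model takes no time and is no camera call.
- env.hand_in(): hands the job in, once; it reports no verdict.
The state is a dict: "clock": time; "joint_pos": joint angles; "qvel": joint speeds; "tau": joint torques, N m; "tcp_pos": TCP position; "orientation": TCP orientation; "wrist_force": force on the tool from outside, world axes, zero at the start; "ft_torque": the same for the moment, N m; "finger_gap": finger opening in m.
Only numpy, scipy, OpenCV 4.12 (cv2) and the standard library are available. Lean on these libraries where they do the work, as an engineer would, in place of code of your own. Each camera call takes 0.05 s, during which the arm holds its last target.

## Working session

There is one attempt and no reset: what is moved stays moved. The work goes in short steps, Python scripts to look and compute and a tool call to move; the robot and the scene stay as the last step left them, time stands still between calls to the robot, and variables do not carry over. Pictures are saved under pics/ and viewed, and the job is handed in when it is done.

Besides the shell and the picture viewer there is one more tool, called after "Request:" as name([rows], argument=value, ...), one row to a line, values as JSON. servo_tool: Moves the arm, as the interface text tells. Its arguments: {"type":"object","properties":{"increments":{"type":"array","items":{"type":"object","properties":{"offset":{"type":"array","items":{"type":"number"}},"yaw":{"type":"number"}}}},"claw":{"type":"number"},"force":{"type":"number"}},"required":["increments"]}

```bash
mkdir -p pics; ls
cat > h.py <<'E'
import numpy as np,cv2,pickle
from workcell import env
def snap(n,tag):
    im,d=env.read_camera(n); m=env.camera_model(n)
    cv2.imwrite(f'pics/{tag}.png',im[:,:,::-1]); pickle.dump((im,d,m),open(f'pics/{tag}.pkl','wb')); return im,d,m
def load(tag): return pickle.load(open(f'pics/{tag}.pkl','rb'))
def pt(m,d,u,v,shape=(400,640)):
    f=200/np.tan(np.radians(m['vertical_fov'])/2)
    z=d[v,u]; p=np.array([(u-m['cx'])/f*z,-(v-m['cy'])/f*z,-z,1.0]) if np.isscalar(u) else None
    return (np.array(m['world_from_camera'])@p)[:3]
def cloud(m,d):
    f=200/np.tan(np.radians(m['vertical_fov'])/2)
    v,u=np.mgrid[0:400,0:640]
    P=np.stack([(u-m['cx'])/f*d,-(v-m['cy'])/f*d,-d,np.ones_like(d)],-1)
    return (P@np.array(m['world_from_camera']).T)[...,:3]
def proj(m,p):
    f=200/np.tan(np.radians(m['vertical_fov'])/2)
    c=np.linalg.inv(np.array(m['world_from_camera']))@np.append(p,1)
    return m['cx']+f*c[0]/-c[2], m['cy']-f*c[1]/-c[2]
E
python3 - <<'E'
from h import *
for n in('side','top'):
    im,d,m=snap(n,n+'0'); print(n,{k:(np.round(v,3).tolist()) if not isinstance(v,str) else v for k,v in m.items()}, (d>0).mean())
s=env.get_state(); print({k:np.round(v,4).tolist() for k,v in s.items()})
E
```

```text
pics
side {'vertical_fov': 50.086, 'cx': 317.662, 'cy': 199.943, 'world_from_camera': [[0.985, 0.075, -0.156, 0.376], [-0.173, 0.413, -0.894, -1.049], [-0.003, 0.908, 0.419, 0.469], [0.0, 0.0, 0.0, 1.0]]} 0.9961015625
top {'vertical_fov': 44.71, 'cx': 320.142, 'cy': 208.272, 'world_from_camera': [[-0.02, 0.998, -0.059, 0.474], [-1.0, -0.021, -0.013, -0.264], [-0.014, 0.059, 0.998, 0.981], [0.0, 0.0, 0.0, 1.0]]} 0.99601953125
{'clock': 0.1, 'joint_pos': [-1.4176, 0.3139, 0.0451, 1.3036, 0.0, 1.4312], 'qvel': [0.0001, -0.0026, 0.0009, -0.0004, -0.0002, -0.0007], 'tau': [0.0026, -48.1727, 29.9244, 0.0128, -0.0001, 0.0], 'tcp_pos': [0.1659, -0.5501, 0.2305], 'orientation': [-0.1026, -0.6995, -0.1037, 0.6995], 'wrist_force': [-0.4562, 0.2029, 0.206], 'ft_torque': [-0.0294, 0.0445, -0.0057], 'finger_gap': 0.0855}
```

View pics/side0.png

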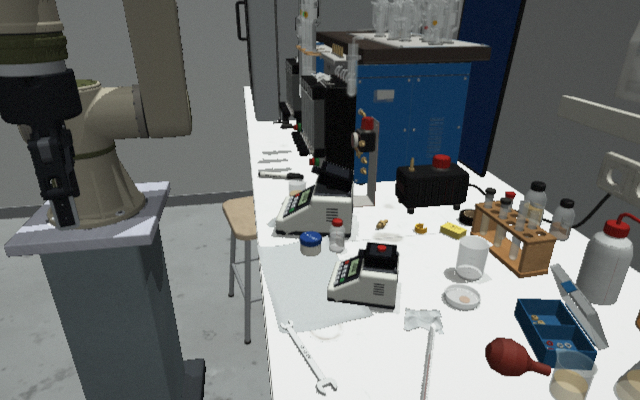

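View pics/top0.png

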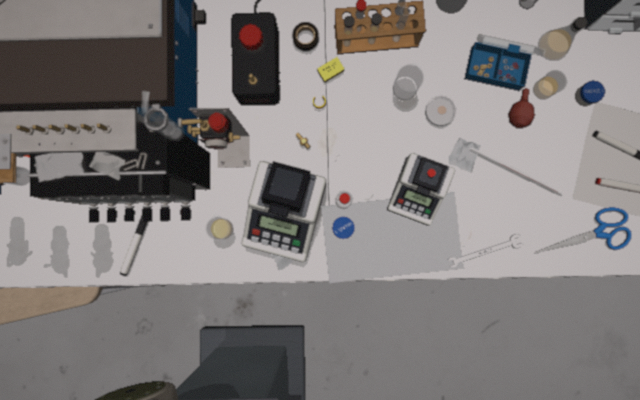

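The larger photometer is at top (287,210) / side (315,205), with its lid ajar. The smaller one is at top (422,188) / side (365,275). The 165x130 mm case and the blue jar (344,228), bottle (344,199) and beaker (221,230) on either side fit the larger. I'll confirm this with a crop and measurements.

Run:
```python
from h import *
im,d,m=load('top0'); C=cloud(m,d)
crop=im[140:280,190:370]; cv2.imwrite('pics/tc.png',cv2.resize(crop,None,fx=4,fy=4,interpolation=cv2.INTER_CUBIC)[:,:,::-1])
im2,d2,m2=load('side0'); C2=cloud(m2,d2)
crop=im2[150:260,250:390]; cv2.imwrite('pics/sc.png',cv2.resize(crop,None,fx=5,fy=5,interpolation=cv2.INTER_CUBIC)[:,:,::-1])
for u,v in [(344,199),(344,228),(221,230),(400,260),(286,186),(285,165),(285,208),(280,225)]: print(u,v,C[v,u].round(4), im[v,u])
# height map print
print('col 285'); 
for v in range(150,270,4): print(v,[C[v,u,2].round(3) for u in (250,262,275,285,295,307,318)])
```

```text
344 199 [ 0.5448 -0.2975  0.0698] [162  47  44]
344 228 [ 0.491  -0.2974  0.0358] [125 131 156]
221 230 [ 0.4921 -0.0557  0.0254] [171 159 123]
400 260 [ 0.4253 -0.4095 -0.0005] [161 159 160]
286 186 [ 0.5646 -0.1943  0.1362] [48 51 55]
285 165 [ 0.6036 -0.192   0.1225] [57 54 54]
285 208 [ 0.5262 -0.1919  0.1356] [30 32 35]
280 225 [ 0.4984 -0.1766  0.0719] [81 89 73]
col 285
150 [np.float64(0.0), np.float64(-0.001), np.float64(-0.004), np.float64(-0.001), np.float64(-0.0), np.float64(-0.001), np.float64(-0.002)]
154 [np.float64(-0.001), np.float64(-0.004), np.float64(-0.002), np.float64(-0.003), np.float64(-0.001), np.float64(0.003), np.float64(-0.0)]
158 [np.float64(-0.002), np.float64(-0.004), np.float64(0.0), np.float64(-0.001), np.float64(-0.001), np.float64(0.0), np.float64(-0.001)]
162 [np.float64(0.001), np.float64(0.094), np.float64(0.124), np.float64(-0.001), np.float64(-0.002), np.float64(-0.005), np.float64(0.0)]
166 [np.float64(0.003), np.float64(0.093), np.float64(0.127), np.float64(0.126), np.float64(-0.001), np.float64(0.002), np.float64(-0.002)]
170 [np.float64(0.00
[... 2723 characters left out ...]
(-0.0)]
250 [np.float64(-0.003), np.float64(0.042), np.float64(0.042), np.float64(0.045), np.float64(0.045), np.float64(0.041), np.float64(0.0)]
254 [np.float64(-0.004), np.float64(0.002), np.float64(0.04), np.float64(0.042), np.float64(0.042), np.float64(0.036), np.float64(-0.003)]
258 [np.float64(-0.0), np.float64(0.001), np.float64(0.016), np.float64(0.018), np.float64(0.04), np.float64(-0.002), np.float64(-0.0)]
262 [np.float64(-0.0), np.float64(-0.001), np.float64(-0.003), np.float64(0.01), np.float64(-0.001), np.float64(0.001), np.float64(-0.003)]
266 [np.float64(0.002), np.float64(0.001), np.float64(0.001), np.float64(0.004), np.float64(-0.001), np.float64(-0.001), np.float64(-0.001)]
```

View pics/tc.png

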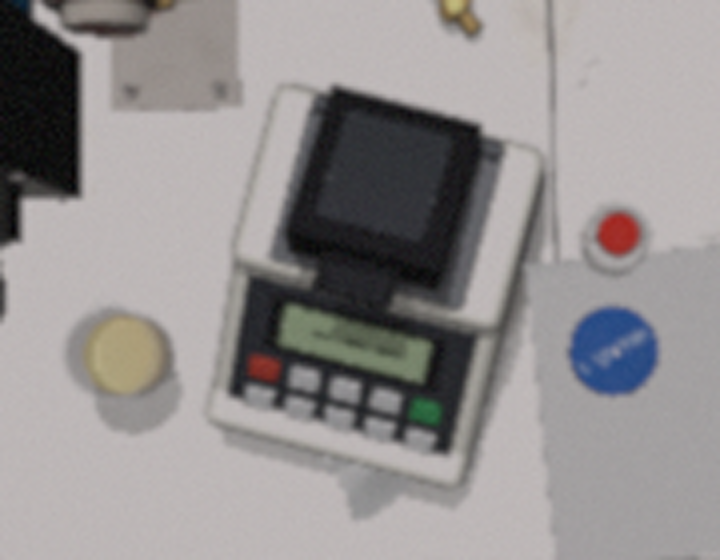

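View pics/sc.png

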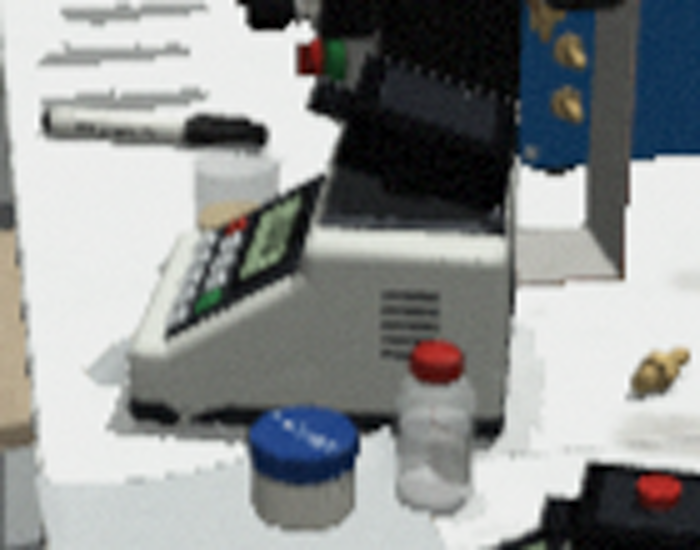

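Run:
```python
from h import *
im,d,m=load('top0'); C=cloud(m,d).reshape(-1,3)
im2,d2,m2=load('side0'); C2=cloud(m2,d2).reshape(-1,3)
def rect(P):
    r=cv2.minAreaRect((P[:,:2]*1000).astype(np.float32)); return r
col=im.reshape(-1,3).astype(int)
for A,c,n in((C,im.reshape(-1,3).astype(int),'top'),(C2,im2.reshape(-1,3).astype(int),'side')):
    k=(A[:,2]>.03)&(A[:,2]<.099)&(A[:,0]>.4)&(A[:,0]<.66)&(A[:,1]>-.275)&(A[:,1]<-.085)
    P=A[k]; 
    # largest 2D component filter by erosion on grid
    print(n,k.sum(),rect(P))
k=(C[:,2]>.03)&(C[:,2]<.099)&(C[:,0]>.4)&(C[:,0]<.66)&(C[:,1]>-.275)&(C[:,1]<-.085)
P=C[k]
r=rect(P)
box=cv2.boxPoints(r); print(box)
# robust: percentiles for given yaw
for yaw in np.radians(np.arange(-20,-8,1)):
    R=np.array([[np.cos(yaw),np.sin(yaw)],[-np.sin(yaw),np.cos(yaw)]]); Q=P[:,:2]@R.T
    lo,hi=np.percentile(Q,1,axis=0),np.percentile(Q,99,axis=0); print(round(np.degrees(yaw)),(hi-lo).round(4))
# deck-step plane: panel gradient
k=(C[:,2]>.042)&(C[:,2]<.08)&(C[:,0]>.42)&(C[:,0]<.56)&(C[:,1]>-.24)&(C[:,1]<-.13)
P=C[k]; A=np.c_[P[:,:2],np.ones(len(P))]; s=np.linalg.lstsq(A,P[:,2],rcond=None)[0]; print('panel grad',s,np.degrees(np.arctan2(s[1],s[0])),np.hypot(*s[:2]))
# lid top plane
k=(C[:,2]>.12)&(C[:,2]<.16)&(C[:,0]>.48)&(C[:,0]<.66)&(C[:,1]>-.26)&(C[:,1]<-.13)
P=C[k];print(rect(P))
A=np.c_[P[:,:2],np.ones(len(P))]
for i in range(4):
    s=np.linalg.lstsq(A,P[:,2],rcond=None)[0]; e=np.abs(A@s-P[:,2]); A=A[e<.006];P=P[e<.006]
print('lid',s,np.degrees(np.arctan2(s[1],s[0])),np.arctan(np.hypot(*s[:2])))
```

```text
top 4218 ((518.0979614257812, -197.12098693847656), (163.83944702148438, 165.3050537109375), 73.77091217041016)
side 2540 ((522.009521484375, -185.4442901611328), (128.644287109375, 164.896240234375), 73.20330810546875)
[[ 415.84418 -252.67676]
 [ 574.5621  -298.87598]
 [ 620.35175 -141.56522]
 [ 461.63385  -95.366  ]]
-20 [0.1606 0.1308]
-19 [0.1599 0.1296]
-18 [0.1599 0.1287]
-17 [0.1593 0.1283]
-16 [0.1594 0.1283]
-15 [0.1593 0.1289]
-14 [0.1595 0.1296]
-13 [0.1595 0.1311]
-12 [0.16   0.1324]
-11 [0.1607 0.1339]
-10 [0.162  0.1355]
-9 [0.1632 0.1374]
panel grad [ 0.55229822 -0.14042535 -0.2314022 ] -14.265540474283299 0.5698706910617042
((558.4819946289062, -191.58648681640625), (69.86766815185547, 90.86289978027344), 73.5387954711914)
lid [-0.2791864   0.08480668  0.31025105] 163.10312579583325 0.2839011596021703
```

```bash
cat >> h.py <<'E'
YAW=np.radians(-16.6)
RX=np.array([np.cos(YAW),np.sin(YAW)]);RY=np.array([-np.sin(YAW),np.cos(YAW)])
E
python3 - <<'E'
from h import *
for n in('top0','side0'):
    im,d,m=load(n); C=cloud(m,d).reshape(-1,3)
    k=(C[:,2]>.015)&(C[:,0]>.4)&(C[:,0]<.66)&(C[:,1]>-.3)&(C[:,1]<-.08)&(C[:,2]<.17)
    P=C[k]; Q=np.c_[P[:,:2]@RX,P[:,:2]@RY,P[:,2]]
    c=np.array([.522,-.1854]); q0=np.array([c@RX,c@RY]); Q[:,:2]-=q0
    Q=Q[(abs(Q[:,0])<.1)&(abs(Q[:,1])<.075)]
    case=Q[(Q[:,2]<.098)]
    def edge(v,side,sel):  # histogram edge
        x=np.sort(v[sel]); return np.percentile(x,[.5,1,2,5,95,98,99,99.5]).round(4)
    print(n,'case x at |y|<.05',edge(case[:,0],0,abs(case[:,1])<.05))
    print(' case y',edge(case[:,1],0,(abs(case[:,0])<.07)))
    lid=Q[Q[:,2]>.105]
    print(' lid y',edge(lid[:,1],0,(lid[:,0]>.0)&(lid[:,0]<.06)),' lip y',edge(lid[:,1],0,(lid[:,0]<-.005)), 'lid x', edge(lid[:,0],0,lid[:,0]>-9))
    for y0 in (-.01,0,.01):
        s=abs(Q[:,1]-y0)<.003; o=np.argsort(Q[s,0]); 
        if y0==0: print((Q[s][o][::3,[0,2]]*1000).round(0).astype(int).tolist())
E
```

```text
top0 case x at |y|<.05 [-0.0924 -0.0896 -0.0847 -0.0798  0.0571  0.0695  0.0757  0.0796]
 case y [-0.0606 -0.0605 -0.06   -0.0576  0.0638  0.0668  0.068   0.0687]
 lid y [-0.0304 -0.0303 -0.0301 -0.0282  0.0358  0.0378  0.0384  0.0391]  lip y [-0.0126 -0.0125 -0.0125 -0.0117  0.0203  0.0212  0.0217  0.0219] lid x [-0.008  -0.0072 -0.0055 -0.0006  0.0773  0.08    0.081   0.0814]
[[-96, 18], [-91, 17], [-89, 17], [-86, 18], [-83, 38], [-81, 37], [-78, 41], [-77, 42], [-74, 42], [-72, 40], [-70, 43], [-69, 44], [-67, 47], [-65, 44], [-64, 44], [-62, 49], [-60, 48], [-58, 48], [-56, 51], [-54, 51], [-52, 52], [-51, 54], [-49, 59], [-47, 54], [-46, 58], [-44, 55], [-42, 58], [-40, 60], [-38, 63], [-37, 63], [-35, 66], [-33, 69], [-31, 67], [-29, 68], [-27, 68], [-25, 72], [-23, 73], [-22, 73], [-19, 73], [-17, 73], [-16, 78], [-14, 76], [-12, 74], [-11, 76], [-9, 79], [-8, 77], [-7, 140], [-5, 137], [-3, 139], [-1, 140], [1, 138], [2, 138], [3, 137], [4, 135], [6, 138], [7, 134], [9, 134], [10, 137], [12, 143], [13, 147], [15, 146], [16, 147], [18, 144], [20, 144], [21, 143], [23, 140], [
[... 442 characters left out ...]
5 -0.0767  0.0811  0.082   0.0821  0.0823]
 case y [-0.0634 -0.0631 -0.0625 -0.062   0.0241  0.0431  0.0505  0.0566]
 lid y [-0.0336 -0.0333 -0.0328 -0.032   0.0296  0.0349  0.0375  0.0389]  lip y [-0.0154 -0.0154 -0.0152 -0.0148  0.0167  0.0181  0.0186  0.0188] lid x [-0.0067 -0.0052 -0.0033  0.0034  0.0767  0.0796  0.081   0.0815]
[[-92, 19], [-75, 44], [-70, 44], [-63, 50], [-54, 56], [-51, 58], [-46, 60], [-40, 62], [-19, 75], [-7, 142], [-5, 141], [-2, 140], [1, 98], [4, 137], [6, 137], [9, 97], [13, 98], [15, 148], [17, 97], [21, 146], [24, 144], [26, 100], [32, 141], [39, 140], [43, 139], [48, 137], [52, 137], [59, 134], [65, 132], [70, 131], [74, 128], [78, 127], [80, 126], [82, 80]]
```

```bash
cat >> h.py <<'E'
from scipy.spatial.transform import Rotation as Ro
O=np.array([.5229,-.1825]); 
def W(x,y,z): # mm relative to hinge -> world
    p=O+RX*(75.5+x)/1000+RY*y/1000; return np.array([p[0],p[1],.097+z/1000])
def rel(p):
    q=np.array(p[:2])-O; return np.array([q@RX*1000-75.5,q@RY*1000,(p[2]-.097)*1000])
def tool():
    s=env.get_state(); w,x,y,z=s['orientation']; return s,Ro.from_quat([x,y,z,w]).as_matrix()
def go(*t):
    s,R=tool(); print('off cm',(R.T@(W(*t)-s['tcp_pos'])*100).round(2))
def where():
    s,R=tool(); print('t',round(s['clock'],2),'rel',rel(s['tcp_pos']).round(1),'F ph',(np.r_[s['wrist_force'][:2]@RX,s['wrist_force'][:2]@RY,s['wrist_force'][2]]).round(2),'j',np.round(s['joint_pos'],2),'gap',round(s['finger_gap'],3))
    yaw_y=np.degrees(np.arctan2(R[1,1],R[0,1])); print('tool x',R[:,0].round(3),'tool y yaw',yaw_y.round(2),'tool z',R[:,2].round(2),'want tool y +-',73.4)
E
python3 - <<'E'
from h import *
where(); go(-120,0,110)
im,d,m=load('top0'); C=cloud(m,d)
k=(C[...,0]>.5)&(C[...,0]<.85)&(C[...,1]>-.35)&(C[...,1]<.1)&(C[...,2]>.16)
print('tall near:',k.sum(), [ (C[k][:,i].min().round(3),C[k][:,i].max().round(3)) for i in range(3)] if k.any() else '')
E
```

```text
t 0.1 rel [-312.6 -454.3  133.5] F ph [-0.5   0.06  0.21] j [-1.42  0.31  0.05  1.3   0.    1.43] gap 0.086
tool x [-0.     0.002 -1.   ] tool y yaw -73.23 tool z [-0.96 -0.29 -0.  ] want tool y +- 73.4
off cm [  2.4  -27.34 -41.08]
tall near: 27279 [(np.float64(0.539), np.float64(0.849)), (np.float64(-0.12), np.float64(0.1)), (np.float64(0.16), np.float64(0.402))]
```

Run:
```python
from h import *
for n in('top0','side0'):
    im,d,m=load(n); C=cloud(m,d)
    k=(C[...,0]>.2)&(C[...,0]<.85)&(C[...,1]>-.6)&(C[...,1]<.1)&(C[...,2]>.16)
    P=C[k]
    H,xe,ye=np.histogram2d(P[:,0],P[:,1],bins=[np.arange(.5,.86,.03),np.arange(-.24,.11,.03)])
    Z=np.zeros_like(H)
    for p in P:
        i=np.searchsorted(xe,p[0])-1;j=np.searchsorted(ye,p[1])-1
        if 0<=i<H.shape[0] and 0<=j<H.shape[1] and H[i,j]>2: Z[i,j]=max(Z[i,j],p[2])
    print(n,'y bins',ye.round(2)); 
    for i in range(len(Z)): print(xe[i].round(2),(Z[i]*100).astype(int))
```

```text
top0 y bins [-0.24 -0.21 -0.18 -0.15 -0.12 -0.09 -0.06 -0.03  0.    0.03  0.06  0.09]
0.5 [0 0 0 0 0 0 0 0 0 0 0]
0.53 [ 0  0  0  0  0  0 26 28 28 28 28]
0.56 [ 0  0  0  0  0  0 28 29 29 30 29]
0.59 [ 0  0  0  0  0  0 35 34 34 36 35]
0.62 [ 0  0  0  0 22 22 40 37 37 37 37]
0.65 [ 0  0  0  0 22 37 40 37 37 37 37]
0.68 [ 0  0  0  0 21 37 37 37 37 37 37]
0.71 [ 0  0  0  0  0 37 37 37 37 37 37]
0.74 [ 0  0  0  0  0 37 38 37 37 37 37]
0.77 [ 0  0  0  0  0 37 37 37 37 37 37]
0.8 [ 0  0  0  0  0  0  0 17  0  0  0]
side0 y bins [-0.24 -0.21 -0.18 -0.15 -0.12 -0.09 -0.06 -0.03  0.    0.03  0.06  0.09]
0.5 [0 0 0 0 0 0 0 0 0 0 0]
0.53 [ 0  0  0  0  0  0 28 28 28 28 28]
0.56 [ 0  0  0  0  0  0 28 29 29 30 29]
0.59 [ 0  0  0  0  0  0 35 34 34 34 35]
0.62 [ 0  0  0  0 22 37 40 34 37 37 37]
0.65 [ 0  0  0  0 22 37 40 37 37 37 36]
0.68 [ 0  0  0  0 21 37 37 37 37 37 37]
0.71 [ 0  0  0  0  0 37 37 37 37 37 37]
0.74 [ 0  0  0  0  0 37 37 37 37 37 37]
0.77 [ 0  0  0  0  0 37 37 37 37 37 37]
0.8 [ 0  0  0  0  0 37 37 37 37 37 47]
```

Request:
servo_tool([
  {"offset":[0,0,-4],"yaw":-8},
  {"offset":[0,0,-8],"yaw":-16},
  {"offset":[0,-3,-12],"yaw":-24},
  {"offset":[0,-6,-16],"yaw":-32},
  {"offset":[0,-9,-20],"yaw":-40},
  {"offset":[0,-12,-24],"yaw":-48},
  {"offset":[0,-14,-27],"yaw":-56},
  {"offset":[0,-16,-30],"yaw":-64},
], claw=0, force=30)

```text
clock: 0.9
tcp_pos: [0.4077, -0.3088, 0.2311]
orientation: [-0.46, -0.537, -0.46, 0.537]
wrist_force: [0.2, -0.6, 1.0]
finger_gap: -0.0001
```

Run:
```python
from h import *
where(); go(-125,0,110)
```

```text
t 0.9 rel [-149.8 -154.   134.1] F ph [ 0.37 -0.53  1.05] j [-0.81  0.19 -0.12  1.26 -0.    0.92] gap -0.0
tool x [-0.  0. -1.] tool y yaw -8.85 tool z [-0.15 -0.99 -0.  ] want tool y +- 73.4
off cm [  2.41   4.53 -14.92]
```

Request:
servo_tool([
  {"offset":[0,1,-2],"yaw":-8},
  {"offset":[0,1.5,-5],"yaw":-16},
  {"offset":[0,2,-8],"yaw":-24},
  {"offset":[0,3,-10],"yaw":-32},
  {"offset":[0,4,-12],"yaw":-40},
  {"offset":[0,4.5,-14.9],"yaw":-48},
  {"offset":[0,4.5,-14.9],"yaw":-56},
  {"offset":[0,4.5,-14.9],"yaw":-64},
])

```text
clock: 1.7
tcp_pos: [0.4753, -0.1697, 0.2309]
orientation: [0.674, 0.211, 0.675, -0.211]
wrist_force: [0.0, -0.6, -0.2]
finger_gap: 0.0002
```

Request:
servo_tool([
  {"offset":[0,0,0],"yaw":-8},
  {"offset":[0,0,0],"yaw":-16},
  {"offset":[0,0,0],"yaw":-18.2},
  {"offset":[0,0,0],"yaw":-18.2},
  {"offset":[0,0,0],"yaw":-18.2},
  {"offset":[0,0,0],"yaw":-18.2},
  {"offset":[0,0,0],"yaw":-18.2},
  {"offset":[0,0,0],"yaw":-18.2},
])

```text
clock: 2.5
tcp_pos: [0.4753, -0.1709, 0.2313]
orientation: [0.699, 0.105, 0.699, -0.105]
wrist_force: [-0.1, -1.2, -0.3]
finger_gap: 0.0003
```

Run:
```python
from h import *
where(); go(-110,0,22)
im,d,m=snap('side','side1')
cv2.imwrite('pics/sc1.png',cv2.resize(im[60:260,150:400],None,fx=3,fy=3,interpolation=cv2.INTER_CUBIC)[:,:,::-1])
im,d,m=snap('top','top1')
cv2.imwrite('pics/tc1.png',cv2.resize(im[140:330,190:370],None,fx=3,fy=3,interpolation=cv2.INTER_CUBIC)[:,:,::-1])
```

```text
t 2.5 rel [-124.4   -2.5  134.3] F ph [ 0.22 -1.18 -0.29] j [-0.5   0.18 -0.13  1.26 -0.   -0.21] gap 0.0
tool x [-0. -0. -1.] tool y yaw 72.96 tool z [ 0.96 -0.29 -0.  ] want tool y +- 73.4
off cm [11.23  0.26  1.44]
```

View pics/sc1.png

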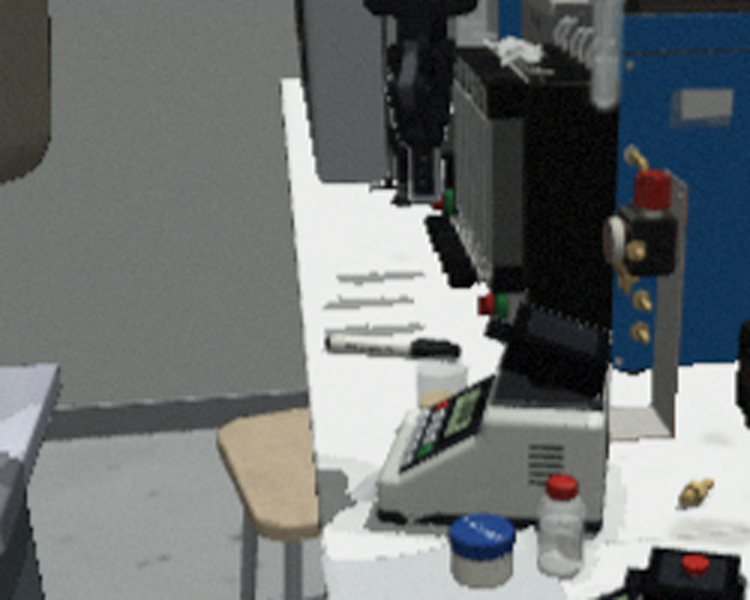

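View pics/tc1.png

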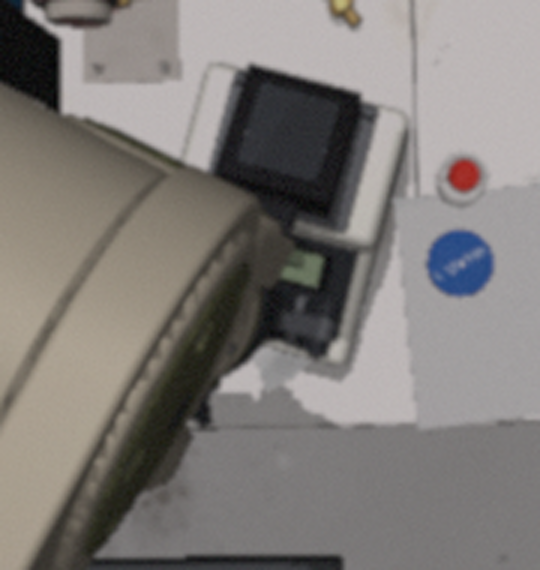

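Run:
```python
from h import *
im,d,m=load('top1'); C=cloud(m,d)
for u,v in [(190,180),(210,190),(230,200),(255,210),(270,220),(255,260),(279,215)]: print(u,v,C[v,u].round(3))
im,d,m=load('side1'); C=cloud(m,d)
for u,v in [(280,60),(290,65),(290,90),(292,110),(291,122),(291,125)]: print(u,v,C[v,u].round(3),'rel',rel(C[v,u]).round(0))
```

```text
190 180 [ 0.51  -0.183  0.695]
210 190 [ 0.504 -0.195  0.694]
230 200 [ 0.498 -0.207  0.693]
255 210 [ 0.491 -0.222  0.698]
270 220 [ 0.485 -0.229  0.684]
255 260 [ 0.462 -0.221  0.69 ]
279 215 [ 0.495 -0.222  0.547]
280 60 [ 0.453 -0.198  0.369] rel [-138.  -35.  272.]
290 65 [ 0.471 -0.208  0.361] rel [-118.  -39.  264.]
290 90 [ 0.467 -0.23   0.318] rel [-116.  -61.  221.]
292 110 [ 0.475 -0.185  0.27 ] rel [-121.  -16.  173.]
291 122 [ 0.472 -0.183  0.245] rel [-124.  -15.  148.]
291 125 [ 0.473 -0.178  0.237] rel [-125.  -10.  140.]
```

Request:
servo_tool([
  {"offset":[2,0,0],"yaw":0},
  {"offset":[5,0.2,0.3],"yaw":0},
  {"offset":[8,0.3,0.6],"yaw":0},
  {"offset":[10.5,0.3,1.0],"yaw":0},
  {"offset":[11.2,0.3,1.0],"yaw":0},
  {"offset":[11.2,0.3,1.0],"yaw":0},
  {"offset":[11.2,0.3,1.0],"yaw":0},
  {"offset":[11.2,0.3,1.0],"yaw":0},
])

```text
clock: 3.4
tcp_pos: [0.4866, -0.1715, 0.1208]
orientation: [0.7, 0.104, 0.698, -0.105]
wrist_force: [0.2, 0.7, 0.7]
finger_gap: -0.0
```

Run:
```python
from h import *
where()
im,d,m=snap('side','side2')
cv2.imwrite('pics/sc2.png',cv2.resize(im[120:240,250:390],None,fx=5,fy=5,interpolation=cv2.INTER_CUBIC)[:,:,::-1])
```

```text
t 3.4 rel [-113.4    0.2   23.8] F ph [-0.06  0.74  0.7 ] j [-0.49  0.26 -0.31  1.   -0.   -0.2 ] gap -0.0
tool x [ 0.002 -0.001 -1.   ] tool y yaw 72.97 tool z [ 0.96 -0.29  0.  ] want tool y +- 73.4
```

View pics/sc2.png

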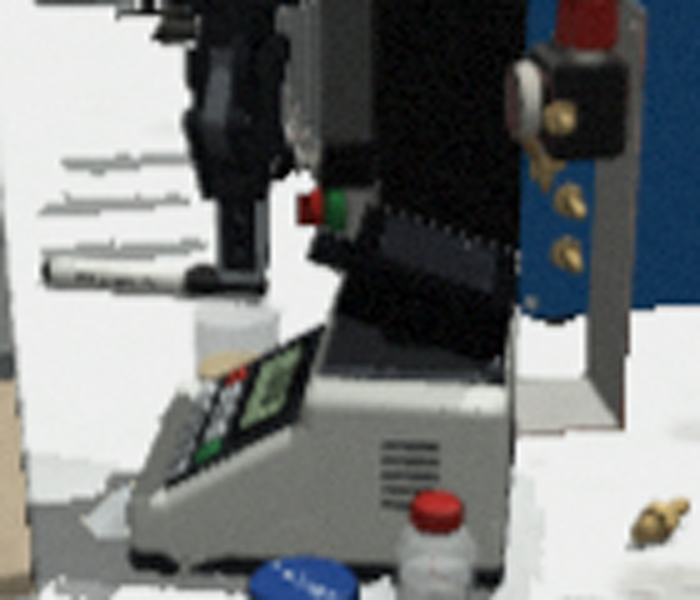

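Request:
servo_tool([
  {"offset":[0,0,1.0],"yaw":0},
  {"offset":[0,0,1.6],"yaw":0},
  {"offset":[-0.2,0,1.8],"yaw":0},
  {"offset":[-0.6,0,2.0],"yaw":0},
  {"offset":[-1.0,0,2.2],"yaw":0},
  {"offset":[-1.4,0,2.4],"yaw":0},
  {"offset":[-1.8,0,2.7],"yaw":0},
  {"offset":[-2.0,0,2.9],"yaw":0},
])

```text
clock: 4.25
tcp_pos: [0.5134, -0.1795, 0.1399]
orientation: [0.699, 0.105, 0.699, -0.105]
wrist_force: [-2.7, 1.0, 2.0]
finger_gap: 0.0001
```

Run:
```python
from h import *
where()
im,d,m=snap('side','side3')
cv2.imwrite('pics/sc3.png',cv2.resize(im[100:220,250:390],None,fx=5,fy=5,interpolation=cv2.INTER_CUBIC)[:,:,::-1])
where()
```

```text
t 4.25 rel [-85.5   0.2  42.9] F ph [-2.87  0.21  1.99] j [-0.48  0.3  -0.2   1.07 -0.   -0.19] gap 0.0
tool x [-0. -0. -1.] tool y yaw 72.98 tool z [ 0.96 -0.29 -0.  ] want tool y +- 73.4
t 4.3 rel [-84.9   0.1  43.1] F ph [-0.53  0.21  1.44] j [-0.48  0.3  -0.2   1.07 -0.   -0.19] gap -0.0
tool x [ 0.001 -0.    -1.   ] tool y yaw 72.98 tool z [ 0.96 -0.29  0.  ] want tool y +- 73.4
```

View pics/sc3.png

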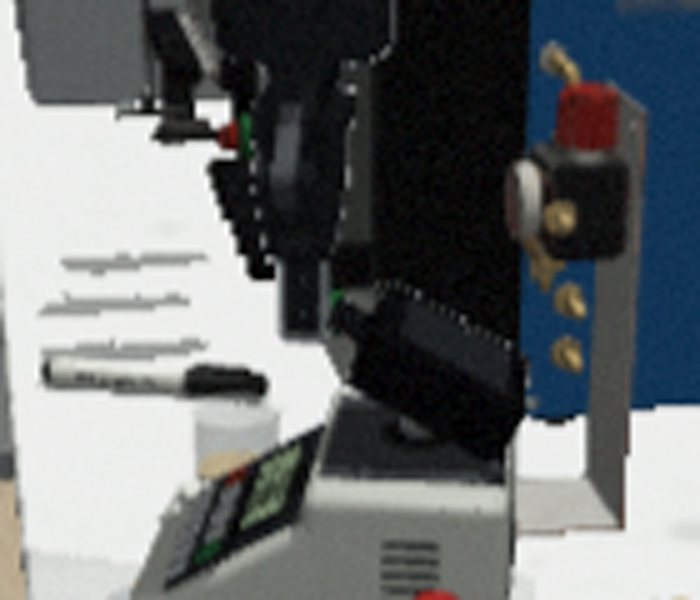

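Request:
servo_tool([
  {"offset":[-0.8,0,0.7],"yaw":0},
  {"offset":[-1.5,0,1.4],"yaw":0},
  {"offset":[-2.1,0,2.1],"yaw":0},
  {"offset":[-2.7,0,2.9],"yaw":0},
  {"offset":[-3.1,0,3.7],"yaw":0},
  {"offset":[-3.4,0,4.6],"yaw":0},
  {"offset":[-3.6,0,5.5],"yaw":0},
  {"offset":[-3.6,0,6.3],"yaw":0},
])

```text
clock: 5.1
tcp_pos: [0.5748, -0.1983, 0.1756]
orientation: [0.7, 0.105, 0.699, -0.105]
wrist_force: [-0.4, -0.2, -0.0]
finger_gap: 0.0
```

Run:
```python
from h import *
where()
im,d,m=snap('side','side4')
cv2.imwrite('pics/sc4.png',cv2.resize(im[80:220,250:390],None,fx=4,fy=4,interpolation=cv2.INTER_CUBIC)[:,:,::-1])
where()
```

```text
t 5.1 rel [-21.2  -0.3  78.6] F ph [-0.33 -0.26 -0.04] j [-0.46  0.4   0.03  1.2  -0.   -0.17] gap 0.0
tool x [ 0.001 -0.    -1.   ] tool y yaw 72.97 tool z [ 0.96 -0.29  0.  ] want tool y +- 73.4
t 5.15 rel [-20.2  -0.5  78.2] F ph [ 1.76 -0.38  0.6 ] j [-0.46  0.4   0.03  1.2   0.   -0.17] gap 0.0
tool x [ 0.002 -0.001 -1.   ] tool y yaw 72.98 tool z [ 0.96 -0.29  0.  ] want tool y +- 73.4
```

View pics/sc4.png

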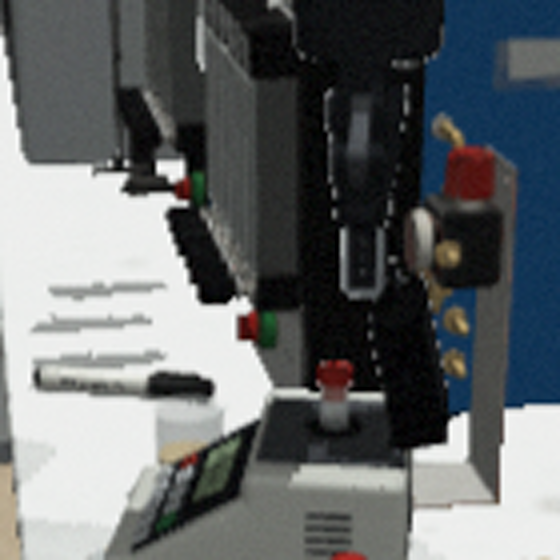

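Request:
servo_tool([
  {"offset":[0,0,0.8],"yaw":0},
  {"offset":[0,0,1.3],"yaw":0},
  {"offset":[0,0,0.5],"yaw":0},
  {"offset":[0,0,-1],"yaw":0},
  {"offset":[0,0,-3],"yaw":0},
  {"offset":[0,0,-5],"yaw":0},
  {"offset":[0,0,-6],"yaw":0},
  {"offset":[0,0,-6],"yaw":0},
])

```text
clock: 5.95
tcp_pos: [0.515, -0.1798, 0.1756]
orientation: [0.699, 0.105, 0.699, -0.105]
wrist_force: [-0.1, -0.4, 0.2]
finger_gap: -0.0001
```

Run:
```python
from h import *
im,d,m=snap('side','side5')
cv2.imwrite('pics/sc5.png',cv2.resize(im[80:220,250:390],None,fx=4,fy=4,interpolation=cv2.INTER_CUBIC)[:,:,::-1])
where()
C=cloud(m,d); hsv=cv2.cvtColor(im,cv2.COLOR_RGB2HSV)
k=((hsv[...,0]<8)|(hsv[...,0]>172))&(hsv[...,1]>140)
R=np.stack([((C[...,:2]-O)@RX)*1000-75.5,((C[...,:2]-O)@RY)*1000,(C[...,2]-.097)*1000],-1)
kk=k&(abs(R[...,0]+36)<25)&(abs(R[...,1])<25)&(R[...,2]>5)&(R[...,2]<60)
P=R[kk]; print(kk.sum(),P.min(0).round(1),P.max(0).round(1),np.median(P,0).round(1))
top=P[P[:,2]>P[:,2].max()-4]; print('top pts',top.mean(0).round(1),len(top)); v,u=np.where(kk); print(u.min(),u.max(),v.min(),v.max())
# lid points
kl=(R[...,0]>-10)&(R[...,0]<60)&(abs(R[...,1]+5)<60)&(R[...,2]>20)&(R[...,2]<100)
Q=R[kl]; print('lid',len(Q)); 
for z in range(20,100,10):
    s=Q[(Q[:,2]>z)&(Q[:,2]<z+10)]; 
    if len(s): print(z,len(s),np.percentile(s[:,0],[2,98]).round(0),np.percentile(s[:,1],[2,98]).round(0))
```

```text
t 6.0 rel [-82.6   0.1  78.7] F ph [ 0.42 -0.3   0.35] j [-0.48  0.28 -0.14  1.15 -0.   -0.19] gap 0.0
tool x [ 0.001 -0.    -1.   ] tool y yaw 72.96 tool z [ 0.96 -0.29  0.  ] want tool y +- 73.4
49 [-45.7 -11.2  28.6] [-27.7   8.9  37.5] [-36.   -4.9  35.6]
top pts [-37.   -1.7  36. ] 33
329 337 170 176
lid 498
20 66 [ 5. 33.] [-35.  35.]
30 73 [ 8. 35.] [-35.  35.]
40 68 [10. 37.] [-34.  36.]
50 74 [12. 40.] [-36.  36.]
60 104 [15. 42.] [-35.  34.]
70 90 [16. 34.] [-33.  33.]
80 23 [30. 35.] [-18.  16.]
```

View pics/sc5.png

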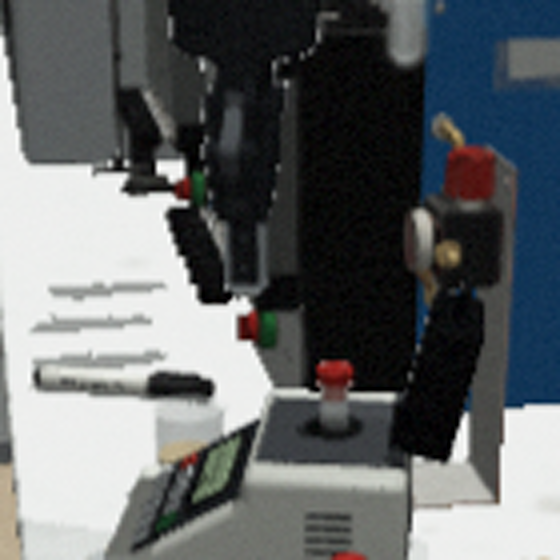

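Request:
servo_tool([
  {"offset":[0,0,2],"yaw":0},
  {"offset":[0,0,4],"yaw":0},
  {"offset":[0,0,4.6],"yaw":0},
  {"offset":[0.5,0,4.6],"yaw":0},
  {"offset":[2,0,4.6],"yaw":0},
  {"offset":[3.2,0,4.6],"yaw":0},
  {"offset":[3.6,0,4.6],"yaw":0},
  {"offset":[3.6,0,4.6],"yaw":0},
])

```text
clock: 6.8
tcp_pos: [0.5593, -0.1934, 0.1383]
orientation: [0.699, 0.105, 0.7, -0.104]
wrist_force: [-0.7, 0.2, 0.3]
finger_gap: 0.0001
```

Run:
```python
from h import *
where()
im,d,m=snap('side','side6')
cv2.imwrite('pics/sc6.png',cv2.resize(im[80:220,250:390],None,fx=4,fy=4,interpolation=cv2.INTER_CUBIC)[:,:,::-1])
```

```text
t 6.8 rel [-37.5  -0.   41.3] F ph [-0.75 -0.02  0.3 ] j [-0.47  0.39 -0.08  1.11 -0.   -0.17] gap 0.0
tool x [-0.002  0.001 -1.   ] tool y yaw 72.97 tool z [ 0.96 -0.29 -0.  ] want tool y +- 73.4
```

View pics/sc6.png

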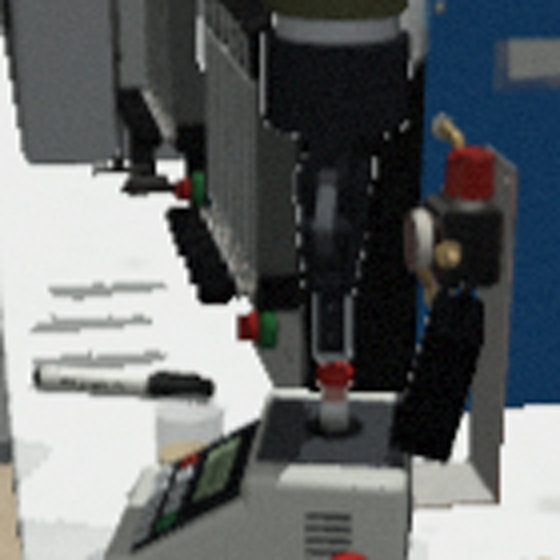

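Fingers sit centred just above the cap (crop 335,365), and the lid is leaning back clear. Pressing down.

Request:
servo_tool([
  {"offset":[0.4,0,0.1],"yaw":0},
  {"offset":[0.8,0,0.1],"yaw":0},
  {"offset":[1.2,0,0.1],"yaw":0},
  {"offset":[1.5,0,0.1],"yaw":0},
  {"offset":[1.8,0,0.1],"yaw":0},
  {"offset":[2.0,0,0.1],"yaw":0},
  {"offset":[2.2,0,0.1],"yaw":0},
  {"offset":[2.2,0,0.1],"yaw":0},
])

```text
clock: 7.65
tcp_pos: [0.5616, -0.1943, 0.1172]
orientation: [0.7, 0.105, 0.699, -0.105]
wrist_force: [1.5, -0.1, 2.2]
finger_gap: 0.0
```

Run:
```python
from h import *
where()
```

```text
t 7.65 rel [-35.1  -0.2  20.2] F ph [1.46 0.35 2.21] j [-0.47  0.4  -0.11  1.06 -0.   -0.17] gap 0.0
tool x [ 0.001 -0.    -1.   ] tool y yaw 72.97 tool z [ 0.96 -0.29  0.  ] want tool y +- 73.4
```

Request:
servo_tool([
  {"offset":[0.1,0,0],"yaw":0},
  {"offset":[0.2,0,0],"yaw":0},
  {"offset":[0.25,0,0],"yaw":0},
  {"offset":[0.3,0,0],"yaw":0},
  {"offset":[0.3,0,0],"yaw":0},
  {"offset":[0.3,0,0],"yaw":0},
  {"offset":[0.3,0,0],"yaw":0},
  {"offset":[0.3,0,0],"yaw":0},
])

```text
clock: 8.45
tcp_pos: [0.5616, -0.1943, 0.1151]
orientation: [0.7, 0.104, 0.699, -0.105]
wrist_force: [0.9, -1.2, 7.9]
finger_gap: -0.0
```

Run:
```python
from h import *
where()
```

```text
t 8.45 rel [-35.   -0.3  18.1] F ph [ 1.23 -0.94  7.93] j [-0.47  0.41 -0.11  1.05 -0.   -0.17] gap -0.0
tool x [ 0.001 -0.001 -1.   ] tool y yaw 72.97 tool z [ 0.96 -0.29  0.  ] want tool y +- 73.4
```

Request:
servo_tool([
  {"offset":[0.1,0,0],"yaw":0},
  {"offset":[0.15,0,0],"yaw":0},
  {"offset":[0.2,0,0],"yaw":0},
  {"offset":[0.2,0,0],"yaw":0},
  {"offset":[0.2,0,0],"yaw":0},
  {"offset":[0.2,0,0],"yaw":0},
  {"offset":[0.2,0,0],"yaw":0},
  {"offset":[0.2,0,0],"yaw":0},
])

```text
clock: 9.25
tcp_pos: [0.5618, -0.1944, 0.1149]
orientation: [0.7, 0.104, 0.698, -0.105]
wrist_force: [-1.9, 1.8, 17.4]
finger_gap: -0.0001
```

Run:
```python
from h import *
where()
```

```text
t 9.25 rel [-34.8  -0.3  17.9] F ph [-2.3   1.17 17.41] j [-0.47  0.41 -0.11  1.05 -0.   -0.17] gap -0.0
tool x [ 0.002 -0.002 -1.   ] tool y yaw 72.98 tool z [ 0.96 -0.29  0.  ] want tool y +- 73.4
```

Hard stop confirmed: the force rose from 8 to 17 N with no travel, and the tip stands at 18 mm above the hinge. Raising and going over behind the lid.

Request:
servo_tool([
  {"offset":[-2,0,-0.2],"yaw":0},
  {"offset":[-5,0,-0.5],"yaw":0},
  {"offset":[-9,0,-0.5],"yaw":0},
  {"offset":[-12,0,-0.5],"yaw":0},
  {"offset":[-12.5,0,0],"yaw":0},
  {"offset":[-12.5,0,3],"yaw":0},
  {"offset":[-12.5,0,6],"yaw":0},
  {"offset":[-12.5,0,8],"yaw":0},
])

```text
clock: 10.05
tcp_pos: [0.6383, -0.2176, 0.235]
orientation: [0.698, 0.105, 0.7, -0.104]
wrist_force: [0.5, -0.7, -0.1]
finger_gap: 0.0
```

Run:
```python
from h import *
where(); go(78,0,55)
im,d,m=snap('side','side7')
cv2.imwrite('pics/sc7.png',cv2.resize(im[60:220,250:390],None,fx=4,fy=4,interpolation=cv2.INTER_CUBIC)[:,:,::-1])
C=cloud(m,d); hsv=cv2.cvtColor(im,cv2.COLOR_RGB2HSV)
k=((hsv[...,0]<8)|(hsv[...,0]>172))&(hsv[...,1]>140)
R=np.stack([((C[...,:2]-O)@RX)*1000-75.5,((C[...,:2]-O)@RY)*1000,(C[...,2]-.097)*1000],-1)
kk=k&(abs(R[...,0]+36)<25)&(abs(R[...,1])<25)&(R[...,2]>0)&(R[...,2]<60)
P=R[kk]; print(kk.sum(),np.percentile(P[:,2],[50,80,90,100]).round(1))
```

```text
t 10.05 rel [ 45.1  -0.6 138. ] F ph [ 0.69 -0.51 -0.15] j [-0.45  0.52  0.37  1.42 -0.   -0.15] gap 0.0
tool x [-0.003  0.001 -1.   ] tool y yaw 72.98 tool z [ 0.96 -0.29 -0.  ] want tool y +- 73.4
off cm [8.29 0.08 3.31]
45 [18.5 19.8 20.3 21.5]
```

View pics/sc7.png

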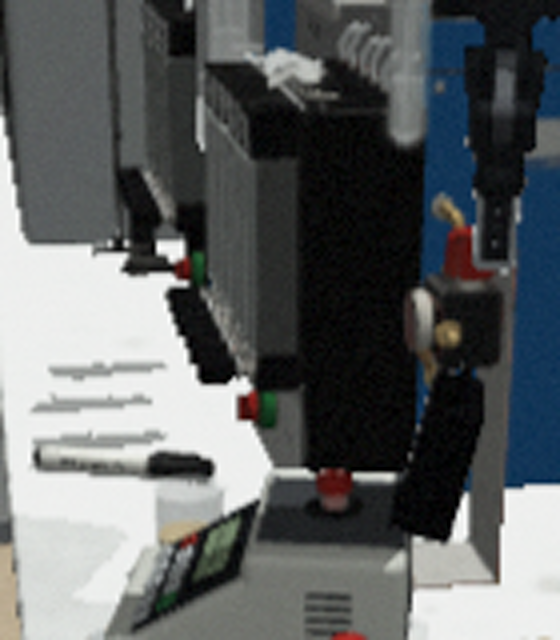

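The cap is now low (crop 335,485, about 18-20 mm above the hinge) and the lid still leans back. Moving behind and down.

Request:
servo_tool([
  {"offset":[0,0,2],"yaw":0},
  {"offset":[0,0,3.5],"yaw":0},
  {"offset":[0.5,0,3.5],"yaw":0},
  {"offset":[3,0,3.5],"yaw":0},
  {"offset":[6,0,3.5],"yaw":0},
  {"offset":[8,0,3.5],"yaw":0},
  {"offset":[8,0,3.5],"yaw":0},
  {"offset":[8,0,3.5],"yaw":0},
])

```text
clock: 10.9
tcp_pos: [0.67, -0.2273, 0.1566]
orientation: [0.698, 0.105, 0.7, -0.104]
wrist_force: [0.3, 0.5, 0.4]
finger_gap: -0.0001
```

Run:
```python
from h import *
where()
im,d,m=snap('side','side8')
cv2.imwrite('pics/sc8.png',cv2.resize(im[60:220,250:390],None,fx=4,fy=4,interpolation=cv2.INTER_CUBIC)[:,:,::-1])
```

```text
t 10.9 rel [78.3 -0.9 59.6] F ph [0.1  0.59 0.39] j [-0.44  0.61  0.32  1.29 -0.   -0.14] gap -0.0
tool x [-0.002  0.001 -1.   ] tool y yaw 72.98 tool z [ 0.96 -0.29 -0.  ] want tool y +- 73.4
```

View pics/sc8.png

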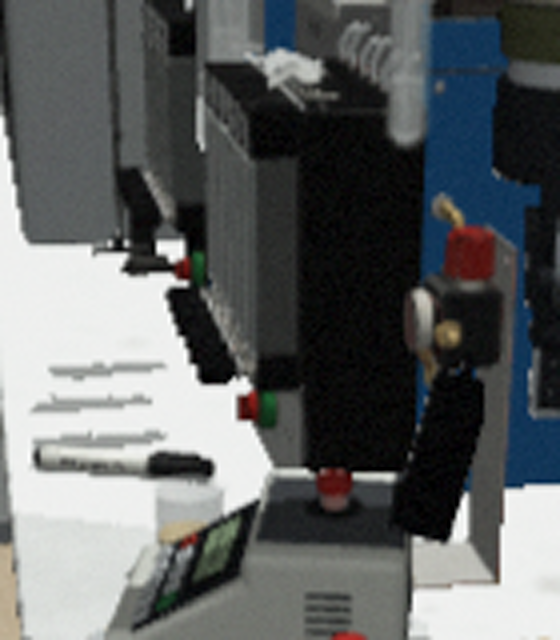

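Request:
servo_tool([
  {"offset":[0.6,0,-0.5],"yaw":0},
  {"offset":[0.8,0,-1.5],"yaw":0},
  {"offset":[0.8,0,-2.2],"yaw":0},
  {"offset":[0.8,0,-2.8],"yaw":0},
  {"offset":[0.7,0,-3.4],"yaw":0},
  {"offset":[0.5,0,-4.0],"yaw":0},
  {"offset":[0.3,0,-4.6],"yaw":0},
  {"offset":[0.1,0,-5.2],"yaw":0},
])

```text
clock: 11.75
tcp_pos: [0.6212, -0.2125, 0.1567]
orientation: [0.699, 0.105, 0.699, -0.105]
wrist_force: [1.1, -0.9, 0.4]
finger_gap: 0.0002
```

Run:
```python
from h import *
where()
im,d,m=snap('side','side9')
cv2.imwrite('pics/sc9.png',cv2.resize(im[60:220,250:390],None,fx=4,fy=4,interpolation=cv2.INTER_CUBIC)[:,:,::-1])
```

```text
t 11.75 rel [27.3 -0.7 59.7] F ph [ 1.28 -0.58  0.42] j [-0.45  0.5   0.14  1.21 -0.   -0.15] gap 0.0
tool x [ 0. -0. -1.] tool y yaw 72.98 tool z [ 0.96 -0.29  0.  ] want tool y +- 73.4
```

View pics/sc9.png

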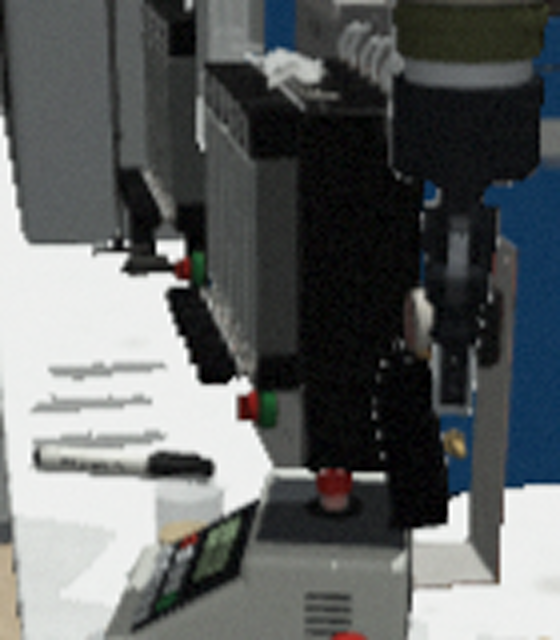

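Request:
servo_tool([
  {"offset":[0,0,-0.6],"yaw":0},
  {"offset":[0,0,-1.2],"yaw":0},
  {"offset":[-0.2,0,-1.8],"yaw":0},
  {"offset":[-0.4,0,-2.4],"yaw":0},
  {"offset":[-0.6,0,-3.0],"yaw":0},
  {"offset":[-0.6,0,-3.6],"yaw":0},
  {"offset":[-0.6,0,-4.2],"yaw":0},
  {"offset":[-0.6,0,-4.6],"yaw":0},
])

```text
clock: 12.6
tcp_pos: [0.5769, -0.1989, 0.1623]
orientation: [0.699, 0.105, 0.699, -0.105]
wrist_force: [-0.5, 0.7, 0.1]
finger_gap: -0.0
```

Run:
```python
from h import *
where()
im,d,m=snap('side','side10')
cv2.imwrite('pics/sc10.png',cv2.resize(im[60:220,250:390],None,fx=4,fy=4,interpolation=cv2.INTER_CUBIC)[:,:,::-1])
```

```text
t 12.6 rel [-19.1  -0.3  65.3] F ph [-0.71  0.52  0.09] j [-0.46  0.41  0.01  1.18 -0.   -0.17] gap -0.0
tool x [-0. -0. -1.] tool y yaw 72.97 tool z [ 0.96 -0.29 -0.  ] want tool y +- 73.4
```

View pics/sc10.png

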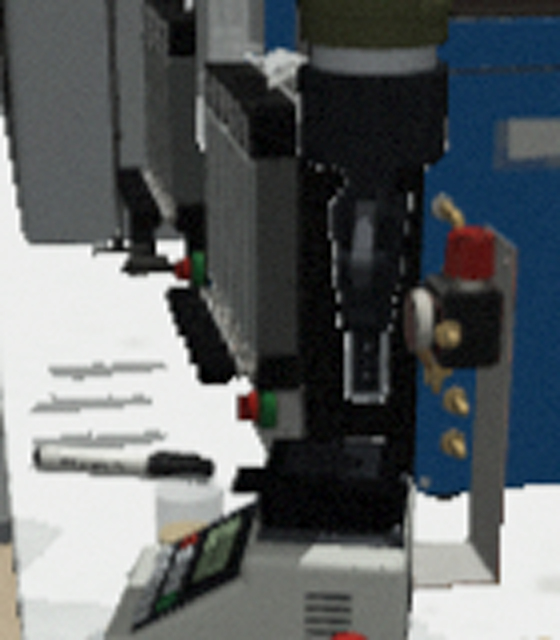

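The lid has fallen shut (crop 330,485). I'll raise the arm, move it back and verify.

Request:
servo_tool([
  {"offset":[-3,0,0],"yaw":0},
  {"offset":[-6,0,0],"yaw":0},
  {"offset":[-9,0,0],"yaw":0},
  {"offset":[-9,0,-4],"yaw":0},
  {"offset":[-9,0,-8],"yaw":0},
  {"offset":[-9,0,-12],"yaw":0},
  {"offset":[-9,0,-14],"yaw":0},
  {"offset":[-9,0,-14],"yaw":0},
])

```text
clock: 13.45
tcp_pos: [0.4415, -0.1571, 0.2529]
orientation: [0.699, 0.105, 0.699, -0.105]
wrist_force: [0.3, -0.9, -0.4]
finger_gap: -0.0003
```

Run:
```python
from h import *
where()
for n in('side','top'):
    im,d,m=snap(n,n+'11')
    C=cloud(m,d)
    R=np.stack([((C[...,:2]-O)@RX)*1000-75.5,((C[...,:2]-O)@RY)*1000,(C[...,2]-.097)*1000],-1)
    Q=R[(abs(R[...,1])<30)&(R[...,0]>-68)&(R[...,0]<-8)&(R[...,2]>15)&(R[...,2]<60)]
    if len(Q)>20:
        if n=='side': Q=Q[Q[:,2]>22]
        A=np.c_[Q[:,:1],np.ones(len(Q))]; s=np.linalg.lstsq(A,Q[:,2],rcond=None)[0]; print(n,len(Q),'lid slope',-s[0].round(3),'z mid',np.median(Q[:,2]).round(1))
    L=R[(abs(R[...,1])<15)&(R[...,0]>-91)&(R[...,0]<-78)&(R[...,2]>0)&(R[...,2]<60)]
    if len(L): print('lip z',np.median(L[:,2]).round(1),len(L))
i0,_,m=load('top0')
C0=cloud(m,load('top0')[1]); i1,d1,_=load('top11'); C1=cloud(m,d1)
for nm,u,v in(('bottle',344,199),('jar',344,228),('beaker',221,230)): print(nm,C0[v,u].round(3),C1[v,u].round(3))
im=load('side11')[0]
cv2.imwrite('pics/sc11.png',cv2.resize(im[120:260,240:390],None,fx=4,fy=4,interpolation=cv2.INTER_CUBIC)[:,:,::-1])
```

```text
t 13.45 rel [-160.8    1.1  155.9] F ph [ 0.5  -0.76 -0.36] j [-0.51  0.1  -0.17  1.3  -0.   -0.22] gap -0.0
tool x [-0. -0. -1.] tool y yaw 72.96 tool z [ 0.96 -0.29 -0.  ] want tool y +- 73.4
side 272 lid slope -0.002 z mid 30.3
lip z 18.1 31
top 1140 lid slope -0.002 z mid 28.3
lip z 16.1 122
bottle [ 0.545 -0.297  0.07 ] [ 0.545 -0.298  0.069]
jar [ 0.491 -0.297  0.036] [ 0.491 -0.297  0.039]
beaker [ 0.492 -0.056  0.025] [ 0.482 -0.178  0.587]
```

View pics/sc11.png

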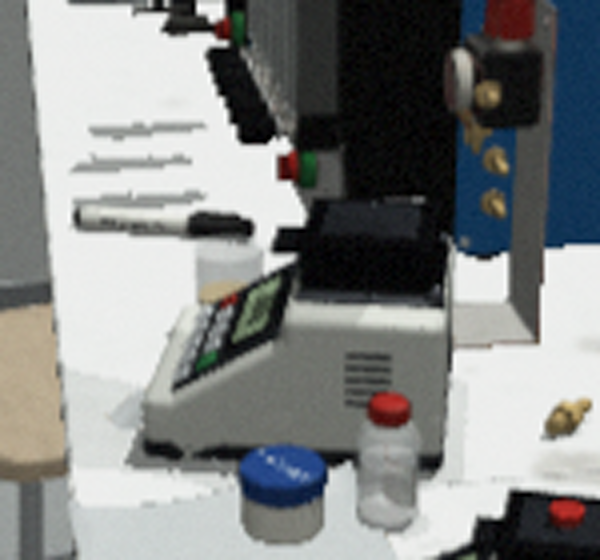

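The lid is shut: its slope is about 0 and its top is 28–30 mm above the hinge. Bottle and jar are unmoved, and the beaker is at the same side pixel (297,187). Handing in.

```bash
python3 -c "
from workcell import env
print(env.hand_in())"
```

```text
the job is handed in; nothing more can be done
None
```

The whole sequence is done, with the job handed in at about 13.5 s of the 48 s allowed. I flipped the lid back with the closed fingertips under its lip and let it rest at the open stop. Then I pressed the vial down to its hard stop and pushed the lid over from behind until it fell shut.

- **Lid open:** the fingers were clear of it, and the measured outline matched 1.8 rad.
- **Vial home:** the fingertips stopped at 18 mm above the hinge axis, and the press force rose from 8 to 17 N with no further travel. Afterwards the camera put the cap at about 18–20 mm.
- **Lid shut:** its top measured level (slope about 0) in both cameras, 28–30 mm above the hinge axis.
- **Lip height disagrees slightly:** the lip read 16–18 mm above the hinge where about 16 mm is expected. I put that down to the 2 mm calibration error.
- **Beaker, bottle and jar:** the bottle and jar measured unmoved from above. The arm hid the beaker from the top camera, so I checked it only in the side view, where it sat at the same pixel as at the start.
- **Forces:** the highest wrist force I read was about 17 N, taken at the end of moves. The arm finished raised and clear of everything.

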